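# Overhang the marked soundboard offcut for trimming

## Task

The spruce offcut lying on the low wooden stand has a dark pencil line across it. Push it along the stand with the fingertips until the end beyond the line sticks out past the stand's brass-faced edge and the line lies right above that edge along its whole length, ready for trimming; the piece must stay flat on the stand, never lifted, and keep its full width on it. Leave the other things on the bench where they are and finish with the hand clear.

Things in the scene. Friction and masses are not known exactly. Their poses are not given: they have to be found in the camera images.
- offcut: Thin flat pale spruce board, 150 mm long (x), 95 wide (y), 10 thick, about 65 g, loose, flat on the stand. Origin: centre of its underside; x points to the marked end, z up. A dark 3 mm pencil line crosses its top parallel to y, 35 mm from the origin towards +x, 40 mm short of the marked end: the finished overhang is 40 mm. A push under 2 N slides it.
- line_left (a point): Point on the offcut's underside straight below the pencil line, near the line's +y end: at (35, 45, 0) mm in the offcut's frame.
- line_right (a point): Point on the offcut's underside straight below the pencil line, near the line's -y end: at (35, -45, 0) mm in the offcut's frame.
- stand_edge (a point): Middle of the upper brass edge of the fixed wooden stand. x: level, square to the edge, outward, the way the offcut must overhang; y along the edge; z up. The stand's flat rimless top, 40 mm above the bench, reaches 280 mm back along -x and 90 mm either way along y; the last 4 mm are brass. The offcut starts wholly on it, marked end nearest the brass.
- spare: Bystander: plain spruce offcut without a line, 120 x 55 x 10 mm, lying on the bench. Origin: centre of its underside. Leave alone.
- mug: Bystander: brown-glazed stoneware mug, 82 mm across, 92 mm tall, handle towards its +y. Origin: centre of its underside. Leave alone.
- pliers: Bystander: brass bending pliers, about 155 mm long (its x) by 56 mm, 12 mm high, lying on the bench. Origin: at the middle of their length, on the bench. Leave alone.
- hammer_head: Bystander: pale birch grand-piano hammer head with white felt, about 75 x 26 x 11 mm, lying on the bench. Origin: on its underside near the middle. Leave alone.
There are look-alikes about, which are no part of the job. What is shaped like the offcut but blue or red is not meant.

How it is judged:
At the end, for the whole second after the job is handed in: Both ends of the pencil line are within 6 mm of straight above the brass edge (overhang 40 mm, square to the edge), the offcut lies flat and still on the stand with its whole width on it (centre within 44 mm of the stand's middle line) (x of line_left in the frame of stand_edge between -0.006 and 0.006 m and x of line_right in the frame of stand_edge between -0.006 and 0.006 m and y of offcut in the frame of stand_edge between -0.044 and 0.044 m and z of offcut in the frame of stand_edge between -0.003 and 0.003 m and angle between offcut's own z axis and vertical below 0.05 rad and linear speed of offcut below 0.01 m/s and angular speed of offcut below 0.1 rad/s); the robot touches nothing.
It fails at once if the offcut is lifted more than 8 mm off the stand, tipped more than 0.2 rad, or falls from it (z of offcut in the frame of stand_edge above 0.008 m or z of offcut in the frame of stand_edge below -0.01 m or angle between offcut's own z axis and vertical above 0.2 rad).
It fails at once if moved: the spare offcut, by more than 15 mm (distance of spare from where it was at the start of the episode above 0.015 m).
It fails at once if moved: the mug, by more than 15 mm (distance of mug from where it was at the start of the episode above 0.015 m).
It fails at once if moved: the pliers, by more than 15 mm (distance of pliers from where it was at the start of the episode above 0.015 m).
It fails at once if moved: the hammer head, by more than 15 mm (distance of hammer_head from where it was at the start of the episode above 0.015 m).
It also fails if it takes over 42 s, if anything falls off the work surface, if the arm or the gripper's body presses on something with over 40 N, if the wrist force passes 120 N, or if a joint passes its speed limit or range.

## Robot

A 6-joint arm with a two-finger parallel gripper is mounted at the origin on the work surface. World frame = base frame: x ahead of the robot, y to its left, z up, the work surface at z = 0. Lengths are in m, angles in rad, forces in N, time in s.
With the tool pointing down it reaches from about 0.35 to 0.975 m from the base axis. Payload 4.9 kg.
Tool frame: the origin (TCP) lies at the very end of the fingers, on their centre line; the grasp point (between the pads) lies 19 mm behind it (ctrl.grip_point_offset is the distance from the TCP to the grasp point, in m); z points along the fingers, y is the line along which they close (so a half turn about z gives the same grasp; the last joint's range is limited). The gripper opens to 85 mm and grips with 20 to 120 N. Pads are 22 mm wide; open, the fingers measure 114 mm over their backs; the gripper's body (76 mm by 85 mm) begins 54 mm behind the grasp point. The pads swing forward as they close: fully open they stand 13 mm farther back than shut.
Start: joints at [1.132, 0.053, 1.613, -0, 1.476, -0.119], TCP at [0.196, 0.593, 0.231] pointing down, gripper open.
Joint ranges: [-3.01, 3.01], [-1.01, 2.22], [0.06, 2.58], [-1.02, 4.17], [0.09, 2.62], [-3.14, 3.14]. Speed limits (rad/s): [2.57, 2.57, 3.14, 3.14, 3.14, 3.14].

## Interface

Orientations are given as a rotation vector (axis times angle).
In Python, from station import ctrl gives the robot as it stands.
- The arm moves only by the tool send_rows, never from a script. Its argument "rows" is a list of rows, each a list of 3 entries, a list of its own where there are three numbers: the finger opening in cm, from 0 to 8.54, then the shift along the tool's x, y, z in cm, then the turn about the tool's z in degrees. A call has 1 to 10 rows; each row shifts and turns the commanded pose from where the row before left it, along the tool's axes as they then stand; what a row does not reach is not made up. A row lasts 1/8 s, in which the tool goes at most 62.5 mm and 10.7 degrees, less where a joint would pass 70% of its speed; a pose out of reach is approached as far as the arm can. A call with a gripper value outside its range is refused whole. The fingers move at their own pace and stop on an object; "newtons" is the grip in N (left out, the last holds). Time passes only in rows, so rows that do not move let the fingers close. It gives the time, the measured TCP pose, the force, the opening and the grip force at its end, in the units of the state.
- ctrl.get_obs(): the state, without advancing time (a new reading comes with each control period).
- ctrl.get_image(name): name is "scene" or "top" or "wrist"; returns a dict with "frame" (480x640x3 uint8, red, green, blue), "range_z" (480x640 float32, m along the optical axis (not along the pixel's ray), 0 where there is no reading), "fx", "fy", "cx", "cy" (pixels), "k1" (the pictures are not rectified: a ray, as slopes to the right and down, at radius r is drawn at 1 + k1 r^2 times it, then the intrinsics apply), "cam_to_world" (4x4, takes a point from camera to world coordinates). Camera axes: x right, y down, z forward; pixel columns grow to the right and rows downward; lengths in m; the calibration is good to about 2 mm. A picture is of the moment at which its call begins.
- ctrl.finish_job(): hands the job in; it is judged then, once.
The state is a dict: "t": time; "q": joint angles; "dq": joint speeds; "effort": joint torques, N m; "tool_pos": TCP position; "tool_rot": TCP orientation; "contact_force": force on the tool from outside, world axes, zero at the start; "wrist_torque": the same for the moment, N m; "opening": finger opening in m; "grip_force": force on a finger pad.
Only numpy, scipy, OpenCV 4.12 (cv2) and the standard library are available. Lean on these libraries where they do the work, as an engineer would, in place of code of your own. Each camera call takes 0.05 s, during which the arm holds its last target. There are 200 camera calls.

## Working session

There is one attempt and no reset: what is moved stays moved. The work goes in short steps, Python scripts to look and compute and a tool call to move; the robot and the scene stay as the last step left them, time stands still between calls to the robot, and variables do not carry over. Pictures are saved under pics/ and viewed, at most 10 in all, crops included, and the job is handed in when it is done.

Besides the shell and the picture viewer there is one more tool, called after ">>>" in YAML: its name, and indented under it one key for each argument. send_rows: Moves the arm, as the interface text tells. Its arguments: {"type":"object","properties":{"rows":{"type":"array","items":{"type":"array"}},"newtons":{"type":"number"}},"required":["rows"]}

```bash
mkdir -p pics; cat > h.py <<'E'
import numpy as np, cv2
from station import ctrl
def grab(n): return ctrl.get_image(n)
def save(im,f,crop=None,s=1):
    a=im["frame"][:,:,::-1]
    if crop: x0,y0,x1,y1=crop; a=a[y0:y1,x0:x1]
    cv2.imwrite(f,cv2.resize(a,None,fx=s,fy=s))
def ray(im,uv):
    uv=np.atleast_2d(np.array(uv,float))
    d=np.stack([(uv[:,0]-im["cx"])/im["fx"],(uv[:,1]-im["cy"])/im["fy"]],1); s=d.copy()
    for _ in range(20): s=d/(1+im["k1"]*(s**2).sum(1,keepdims=True))
    T=np.array(im["cam_to_world"]); return T[:3,3],np.c_[s,np.ones(len(s))]@T[:3,:3].T
def onz(im,uv,z):
    o,r=ray(im,uv); return o+r*((z-o[2])/r[:,2])[:,None]
def cloud(im):
    v,u=np.mgrid[:480,:640]; o,r=ray(im,np.c_[u.ravel(),v.ravel()])
    return (o+r*im["range_z"].reshape(-1,1)).reshape(480,640,3)
E
python3 - <<'E'
from h import *
a=grab("top");b=grab("scene")
save(a,"pics/top0.png");save(b,"pics/scene0.png")
print(ctrl.get_obs()["tool_rot"],ctrl.get_obs()["t"]);print(np.round(a["cam_to_world"],3))
E
```

```text
[-5.00077315e-01 -3.10101394e+00  2.89549111e-03] 0.1
[[ 0.002 -0.988  0.154  0.379]
 [-1.    -0.001  0.005  0.006]
 [-0.005 -0.154 -0.988  0.945]
 [ 0.     0.     0.     1.   ]]
```

View pics/top0.png

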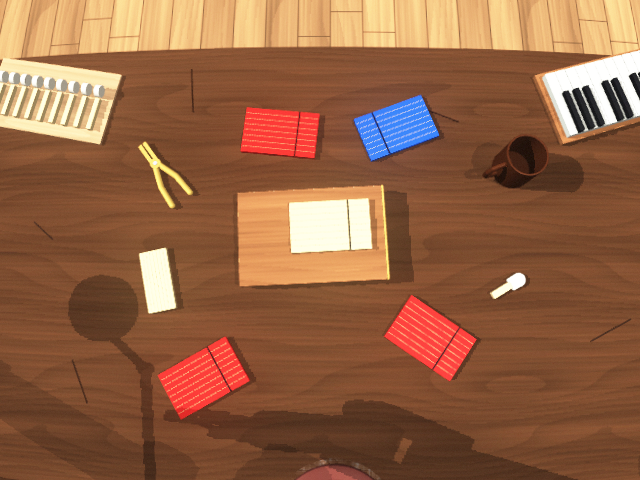

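View pics/scene0.png

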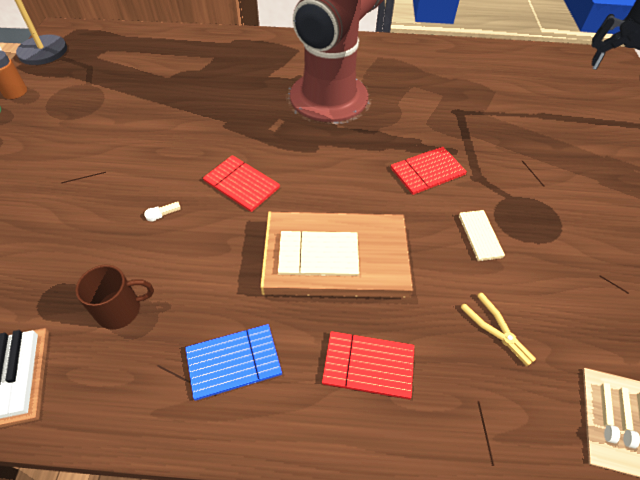

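Top view: the offcut lies at about (330,225) on the stand, with its pencil line at about x=349 and the brass edge at about x=385 (facing world -y). These could be mistaken for it:
- red boards at (280,132), (203,377) and (431,337)
- blue board at (397,127)
- the plain spare at (157,280), which is on the bench and has no line

The pale board on the stand with the line, at (330,225), matches the description. Next I check it in a close crop and measure.

```bash
cat > m.py <<'E'
from h import *
def measure(show=None):
    out={}
    a=grab("top"); f=a["frame"].astype(int)
    hsv=cv2.cvtColor(a["frame"],cv2.COLOR_RGB2HSV)
    roi=np.zeros((480,640),np.uint8); roi[160:310,215:460]=1
    pale=((hsv[...,1]<85)&(hsv[...,2]>170)&(roi>0)).astype(np.uint8)
    pale=cv2.morphologyEx(pale,cv2.MORPH_CLOSE,np.ones((7,7)))
    c=max(cv2.findContours(pale,0,1)[0],key=cv2.contourArea)
    m=np.zeros_like(pale);cv2.drawContours(m,[c],-1,1,-1)
    P=onz(a,c[:,0,:],.05)
    r=cv2.minAreaRect((P[:,:2]*1000).astype(np.float32)); out["rect_mm"]=r
    out["corners"]=np.round(cv2.boxPoints(r))
    # pencil line: per row darkest col (weighted)
    g=f.sum(2); pts=[]
    me=cv2.erode(m,np.ones((7,7)))
    for v in range(480):
        us=np.where(me[v])[0]
        if len(us)<20: continue
        med=np.median(g[v,us]); w=np.clip(med*.85-g[v,us],0,None)
        if w.sum()>60: pts.append(((w*us).sum()/w.sum(),v))
    L=onz(a,pts,.05)[:,:2]*1000
    # brass: yellow saturated
    br=((hsv[...,0]>20)&(hsv[...,0]<35)&(hsv[...,1]>120)&(hsv[...,2]>140)&(roi>0)&(m==0))
    E=[]
    for v in range(480):
        us=np.where(br[v])[0]
        if len(us): E.append((us.max()+.5,v))
    B=onz(a,E,.04)[:,:2]*1000
    def fit(Q):
        x,y=Q[:,0],Q[:,1]
        for _ in range(3):
            p=np.polyfit(x,y,1); k=abs(np.polyval(p,x)-y)<3; x,y=x[k],y[k]
        return p,x.min(),x.max(),np.std(np.polyval(p,x)-y)
    out["line"]=fit(L); out["edge"]=fit(B)
    p,x0,x1,_=out["line"]
    e=out["edge"]; th=np.arctan(e[0][0]); xm=(e[1]+e[2])/2
    out["edge_mid"]=(xm,np.polyval(e[0],xm))
    n=np.array([np.sin(th),-np.cos(th)]) # outward (-y)
    for x in (x0,x1):
        q=np.array([x,np.polyval(p,x)])-np.array(out["edge_mid"])
        out["line end x=%.0f"%x]=("edge-frame x",round(float(q@n),1))
    out["angle_err_deg"]=np.degrees(np.arctan(p[0])-th)
    if show: save(a,show,(220,165,460,305),3)
    for k,v in out.items(): print(k,v)
if __name__=="__main__":
    import sys; measure(sys.argv[1] if len(sys.argv)>1 else None)
E
python3 m.py pics/crop0.png
python3 - <<'E'
from h import *
from scipy.spatial.transform import Rotation as R
o=ctrl.get_obs();print(o["tool_pos"]);print(R.from_rotvec(o["tool_rot"]).as_matrix().round(3))
b=grab("scene");C=cloud(b)
hsv=cv2.cvtColor(b["frame"],cv2.COLOR_RGB2HSV);m=(hsv[...,1]<85)&(hsv[...,2]>170)
m[:,:270]=0;m[:,370:]=0;m[:220]=0;m[290:]=0
P=C[m]; P=P[(P[:,2]>.03)&(P[:,2]<.07)]
print(len(P),np.median(P,0),P[:,:2].min(0),P[:,:2].max(0))
E
```

```text
rect_mm ((548.6929321289062, 8.58544921875), (95.60331726074219, 149.5277557373047), 3.31622052192688)
corners [[497.  80.]
 [505. -69.]
 [601. -63.]
 [592.  86.]]
line (array([  0.05976999, -59.70402556]), np.float64(509.24194060674046), np.float64(590.8137455140492), np.float64(0.16830026055670674))
edge (array([ 5.50313658e-02, -1.26341987e+02]), np.float64(450.77751018160177), np.float64(628.6946122974399), np.float64(1.04021206823429))
edge_mid (np.float64(539.7360612395208), np.float64(-96.63957484570102))
line end x=509 ('edge-frame x', -68.9)
line end x=591 ('edge-frame x', -69.3)
angle_err_deg 0.27061114155194116
[0.19628115 0.59285855 0.23031679]
[[-0.949  0.314 -0.001]
 [ 0.314  0.949 -0.001]
 [ 0.    -0.002 -1.   ]]
3257 [0.55276614 0.00959873 0.04890701] [ 0.48891011 -0.07066579] [0.60345077 0.08545962]
```

View pics/crop0.png

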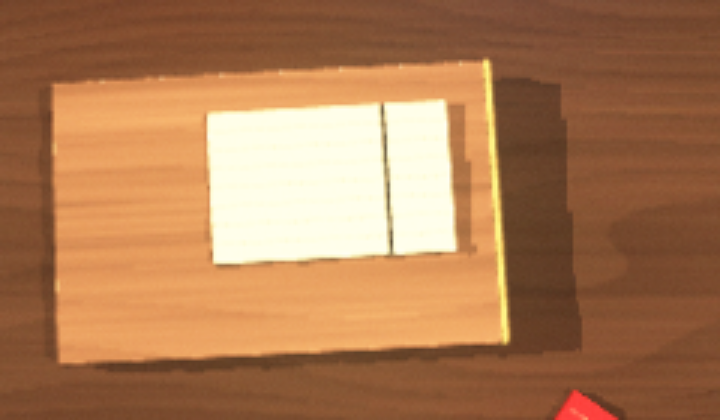

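The crop shows the pale board with its line at crop (387,180) and the brass edge at crop (498,200). It is already square to the edge within about 0.3°, so it needs a straight 69 mm push outward. First I turn the tool so both fingertips push square on the back end.

>>> send_rows:
  rows:
    - [5.0, [0, 0, 0], 10.5]
    - [5.0, [0, 0, 0], 10.5]
    - [5.0, [0, 0, 0], 10.5]
    - [5.0, [0, 0, 0], 10.5]
    - [5.0, [0, 0, 0], 10.5]
    - [5.0, [0, 0, 0], 10.5]
    - [5.0, [0, 0, 0], 5.5]
    - [5.0, [0, 0, 0], 0]

```text
t: 1.2
tool_pos: [0.1964, 0.5932, 0.231]
tool_rot: [2.158, 2.283, -0.001]
contact_force: [-0.2, 0.2, 0.3]
opening: 0.05
grip_force: 0.0
```

>>> send_rows:
  rows:
    - [5.0, [-4.9, 3.2, 0], 0]
    - [5.0, [-4.9, 3.2, 0], 0]
    - [5.0, [-4.9, 3.2, 0], 0]
    - [5.0, [-4.9, 3.2, 0], 0]
    - [5.0, [-4.9, 3.2, 0], 0]
    - [5.0, [-4.9, 3.2, 0], 0]
    - [5.0, [-4.9, 3.2, 0], 0]
    - [5.0, [-4.9, 3.2, 0], 0]
    - [5.0, [-4.9, 3.1, 0], 0]
    - [5.0, [-5.2, 3.1, 0], 0]

```text
t: 2.45
tool_pos: [0.5421, 0.117, 0.2314]
tool_rot: [2.157, 2.284, 0.001]
contact_force: [1.1, 0.4, 0.3]
opening: 0.05
grip_force: 0.0
```

>>> send_rows:
  rows:
    - [5.0, [0, 0, 4.5], 0]
    - [5.0, [0, 0, 4.5], 0]
    - [5.0, [0, 0, 4.0], 0]
    - [5.0, [0, 0, 3.0], 0]
    - [5.0, [0, 0, 1.3], 0]
    - [5.0, [0, 0, 0], 0]
    - [5.0, [0, 0, 0], 0]

```text
t: 3.32
tool_pos: [0.5426, 0.1188, 0.0601]
tool_rot: [2.157, 2.281, 0.003]
contact_force: [-0.2, -0.5, 0.0]
opening: 0.0499
grip_force: 0.0
```

>>> send_rows:
  rows:
    - [5.0, [0, 0, 0.6], 0]
    - [5.0, [0, 0, 0.4], 0]
    - [5.0, [0, 0, 0.2], 0]
    - [5.0, [0, 0, 0], 0]
    - [5.0, [0, 0, 0], 0]

```text
t: 3.95
tool_pos: [0.5414, 0.1187, 0.0464]
tool_rot: [2.159, 2.282, 0.0]
contact_force: [-0.5, -0.5, -0.3]
opening: 0.0498
grip_force: 0.0
```

```bash
python3 - <<'E'
from h import *
a=grab("wrist");save(a,"pics/w1.png");o=ctrl.get_obs();print(o["tool_pos"],o["contact_force"])
E
```

```text
[0.54142015 0.11868725 0.04642523] [ 0.35087316 -0.96435364  1.03452287]
```

View pics/w1.png

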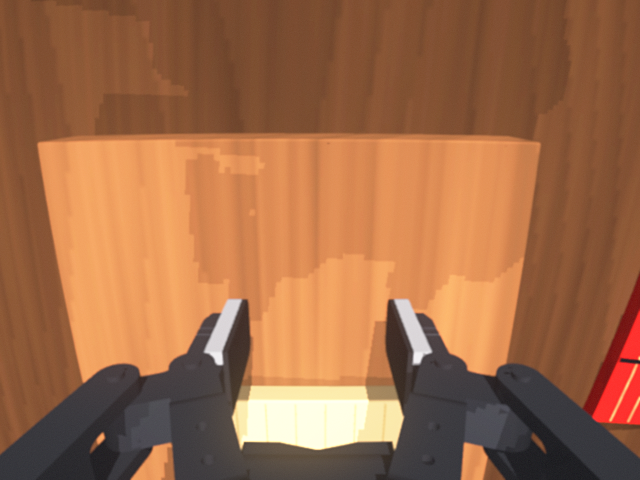

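The wrist view shows both fingertips at about (235,305) and (400,305), over the bare stand behind the board's back edge at v≈387, and roughly centred. I'll feel down for the stand top.

>>> send_rows:
  rows:
    - [5.0, [0, 0, 0.2], 0]
    - [5.0, [0, 0, 0], 0]
    - [5.0, [0, 0, 0], 0]

```text
t: 4.38
tool_pos: [0.5413, 0.1187, 0.0443]
tool_rot: [-2.159, -2.282, 0.0]
contact_force: [0.2, -0.4, -0.7]
opening: 0.0501
grip_force: 0.0
```

>>> send_rows:
  rows:
    - [5.0, [0, 0, 0.2], 0]
    - [5.0, [0, 0, 0], 0]
    - [5.0, [0, 0, 0], 0]

```text
t: 4.75
tool_pos: [0.5413, 0.1187, 0.0423]
tool_rot: [-2.159, -2.282, 0.0]
contact_force: [-0.6, 0.1, 0.6]
opening: 0.0498
grip_force: 0.0
```

>>> send_rows:
  rows:
    - [5.0, [0, 0, 0.2], 0]
    - [5.0, [0, 0, 0], 0]
    - [5.0, [0, 0, 0], 0]

```text
t: 5.12
tool_pos: [0.5413, 0.1187, 0.0403]
tool_rot: [-2.159, -2.282, 0.0]
contact_force: [-1.1, 0.3, -0.9]
opening: 0.05
grip_force: 0.0
```

>>> send_rows:
  rows:
    - [5.0, [0, 0, 0.1], 0]
    - [5.0, [0, 0, 0], 0]
    - [5.0, [0, 0, 0], 0]

```text
t: 5.5
tool_pos: [0.5413, 0.1187, 0.0393]
tool_rot: [-2.159, -2.282, 0.0]
contact_force: [-0.5, -0.3, -0.3]
opening: 0.0498
grip_force: 0.0
```

>>> send_rows:
  rows:
    - [5.0, [0, 0, 0.1], 0]
    - [5.0, [0, 0, 0], 0]
    - [5.0, [0, 0, 0], 0]

```text
t: 5.88
tool_pos: [0.5413, 0.1187, 0.0383]
tool_rot: [2.159, 2.282, -0.0]
contact_force: [0.4, 0.3, -0.5]
opening: 0.0501
grip_force: 0.0
```

>>> send_rows:
  rows:
    - [5.0, [0, 0, 0.1], 0]
    - [5.0, [0, 0, 0], 0]
    - [5.0, [0, 0, 0], 0]

```text
t: 6.25
tool_pos: [0.5413, 0.1187, 0.0373]
tool_rot: [-2.159, -2.282, -0.0]
contact_force: [0.5, 0.0, 0.3]
opening: 0.0498
grip_force: 0.0
```

>>> send_rows:
  rows:
    - [5.0, [0, 0, 0.1], 0]
    - [5.0, [0, 0, 0], 0]
    - [5.0, [0, 0, 0], 0]

```text
t: 6.62
tool_pos: [0.5415, 0.1187, 0.037]
tool_rot: [2.159, 2.282, 0.0]
contact_force: [-2.5, -0.2, 5.2]
opening: 0.0497
grip_force: 2.7
```

Contact at z≈0.037. I lift 3 mm and push about 80 mm in first.

>>> send_rows:
  rows:
    - [5.0, [0, 0, -0.3], 0]
    - [5.0, [-0.8, 0, 0], 0]
    - [5.0, [-0.8, 0, 0], 0]
    - [5.0, [-0.5, 0, 0], 0]
    - [5.0, [-0.5, 0, 0], 0]
    - [5.0, [-0.5, 0, 0], 0]
    - [5.0, [-0.5, 0, 0], 0]
    - [5.0, [-0.4, 0, 0], 0]
    - [5.0, [0, 0, 0], 0]
    - [5.0, [0, 0, 0], 0]

```text
t: 7.88
tool_pos: [0.5436, 0.0787, 0.0394]
tool_rot: [2.159, 2.282, 0.0]
contact_force: [0.1, 0.4, -0.3]
opening: 0.0499
grip_force: 0.0
```

```bash
python3 m.py
```

```text
rect_mm ((583.5022583007812, -27.136661529541016), (162.47145080566406, 111.33921813964844), 1.7079451084136963)
corners [[501.  26.]
 [504. -85.]
 [666. -80.]
 [663.  31.]]
line (array([ 5.61629277e-02, -7.43749872e+01]), np.float64(511.13552025439833), np.float64(590.8469020953033), np.float64(0.1466104734804611))
edge (array([ 5.20756552e-02, -1.25203909e+02]), np.float64(450.77751018160177), np.float64(628.6946122974399), np.float64(0.9854729955323431))
edge_mid (np.float64(539.7360612395208), np.float64(-97.09680025027575))
line end x=511 ('edge-frame x', -52.8)
line end x=591 ('edge-frame x', -53.2)
angle_err_deg 0.233499249737849
```

>>> send_rows:
  rows:
    - [5.0, [-0.5, 0, 0], 0]
    - [5.0, [-0.5, 0, 0], 0]
    - [5.0, [-0.6, 0, 0], 0]
    - [5.0, [-0.6, 0, 0], 0]
    - [5.0, [-0.6, 0, 0], 0]
    - [5.0, [-0.5, 0, 0], 0]
    - [5.0, [-0.4, 0, 0], 0]
    - [5.0, [-0.3, 0, 0], 0]
    - [5.0, [0, 0, 0], 0]
    - [5.0, [0, 0, 0], 0]

```text
t: 9.18
tool_pos: [0.5456, 0.0388, 0.0392]
tool_rot: [-2.159, -2.282, 0.0]
contact_force: [0.2, -0.4, 0.5]
opening: 0.0501
grip_force: 0.0
```

```bash
python3 m.py pics/crop2.png
```

```text
rect_mm ((581.25146484375, -75.20535278320312), (98.52198028564453, 155.6031494140625), 89.77781677246094)
corners [[ 503. -124.]
 [ 659. -125.]
 [ 659.  -26.]
 [ 504.  -26.]]
line (array([ 5.51914882e-02, -1.13739976e+02]), np.float64(513.0626944952212), np.float64(592.8780901043891), np.float64(0.155986565209967))
edge (array([ 4.99348355e-02, -1.24031828e+02]), np.float64(450.77751018160177), np.float64(628.6946122974399), np.float64(1.0253430474571545))
edge_mid (np.float64(539.7360612395208), np.float64(-97.08019619154447))
line end x=513 ('edge-frame x', -13.0)
line end x=593 ('edge-frame x', -13.4)
angle_err_deg 0.3003534872173073
```

View pics/crop2.png

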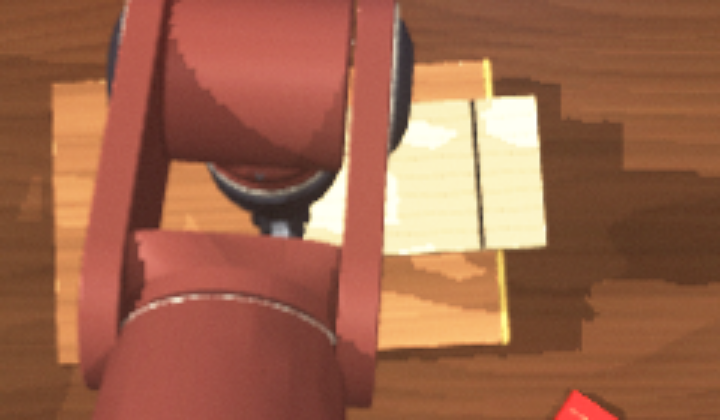

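The line is at crop (478,175), 13.2 mm short of the brass edge and square to it.

>>> send_rows:
  rows:
    - [5.0, [-0.3, 0, 0], 0]
    - [5.0, [-0.4, 0, 0], 0]
    - [5.0, [-0.3, 0, 0], 0]
    - [5.0, [-0.2, 0, 0], 0]
    - [5.0, [-0.1, 0, 0], 0]
    - [5.0, [0, 0, 0], 0]
    - [5.0, [0, 0, 0], 0]
    - [5.0, [1.0, 0, 0], 0]
    - [5.0, [2.0, 0, 0], 0]
    - [5.0, [1.5, 0, 0], 0]

```text
t: 10.48
tool_pos: [0.5438, 0.0724, 0.0393]
tool_rot: [-2.158, -2.283, -0.0]
contact_force: [0.8, 0.5, 0.4]
opening: 0.0504
grip_force: 0.0
```

>>> send_rows:
  rows:
    - [5.0, [0, 0, -3], 0]
    - [5.0, [0, 0, -5], 0]
    - [5.0, [0, 0, -5], 0]
    - [5.0, [5, 0, -2], 0]
    - [5.0, [5, 0, 0], 0]
    - [5.0, [5, 0, 0], 0]
    - [5.0, [5, 0, 0], 0]
    - [5.0, [5, 0, 0], 0]
    - [5.0, [0, 0, 0], 0]
    - [5.0, [0, 0, 0], 0]

```text
t: 11.72
tool_pos: [0.5295, 0.3209, 0.189]
tool_rot: [2.157, 2.283, -0.001]
contact_force: [-0.4, -0.1, 0.3]
opening: 0.0501
grip_force: 0.0
```

```bash
python3 m.py pics/crop3.png; python3 - <<'E'
from h import *
b=grab("scene");save(b,"pics/s3.png",(200,180,440,320),3)
E
```

```text
rect_mm ((552.9591064453125, -60.86656188964844), (95.93255615234375, 149.41651916503906), 3.2871999740600586)
corners [[ 501.   11.]
 [ 509. -138.]
 [ 605. -133.]
 [ 597.   16.]]
line (array([ 5.55420251e-02, -1.26677293e+02]), np.float64(513.0790954807892), np.float64(594.847830908986), np.float64(0.14862956498503696))
edge (array([ 4.82348189e-02, -1.23078109e+02]), np.float64(450.77751018160177), np.float64(628.6946122974399), np.float64(1.010547012288666))
edge_mid (np.float64(539.7360612395208), np.float64(-97.04403826879381))
line end x=513 ('edge-frame x', -0.1)
line end x=595 ('edge-frame x', -0.7)
angle_err_deg 0.4175460275401114
```

View pics/crop3.png

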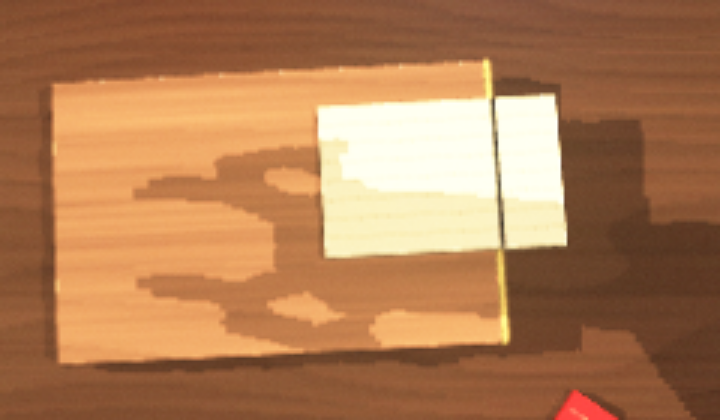

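View pics/s3.png

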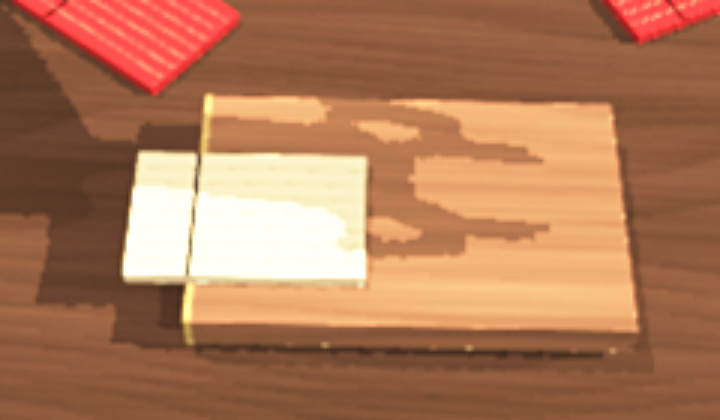

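Both views show the line on the brass edge (top crop (495,95) to (503,250)), within 1 mm by measurement. The board is flat with its full width on the stand (lateral offset about 15 mm), and the hand is clear.

```bash
python3 -c "
from station import ctrl
print(ctrl.finish_job())"
```

```text
the job is handed in; nothing more can be done
None
```

The offcut was pushed out until its pencil line measured within about 1 mm of the brass edge along its length, flat and with its full width on the stand; the hand was clear and I handed the job in (no verdict was returned).

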